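# Grade a batch of ball stoppers and take the record shot

## Task

Grade this batch of turned ball stoppers: lift the wooden trough by its handle, carry it level, and tip it gently over the low side of the grader's hopper so that the three balls run down the ramp and each drops into its own pocket, then set the empty trough back flat on its cork mat. Then photograph the graded batch with the desk-top camera release: press the button to its halfway stop, keep it there for about a second while the camera focuses, then press it fully down and let go. Do not touch the polished balls with the robot, and leave everything else on the bench where it stands.

Things in the scene. Friction and masses are not known exactly. Their poses are not given: they have to be found in the camera images.
- grader: Fixed oak sorting ramp, 486 mm long, 110 wide; its lane, a shallow V of aluminium, falls 9 degrees along its own +y. Origin on the bench under the hopper's centre, x across the lane; head y -69 mm, foot +391 mm. Past the hopper (y over 69) the deck is slit by three openings, 46, 60, 78 mm wide: a ball drops through the first wide enough, into a cork-floored pocket 68 mm deep. Fast balls overshoot.
- hopper (a point): Middle of the hopper, at the bottom of the V, 139 mm above the bench; axes as the grader's. Hopper: x -45 to +45 mm, y -69 to +69. Its low wall on the -x side (to the robot), 10 mm thick, tops out 26 mm above this point, 11 more at the head end: tip the trough over it, mouth just above this wall so the large ball has room. Splash board on the +x side 95 mm high, head board 45.
- pocket_small (a point): Centre of the floor of the grader's first pocket (122 mm long, 90 mm wide), under the 46 mm opening, for the small ball. Axes as the grader's.
- pocket_medium (a point): Centre of the floor of the second pocket (100 mm long, 90 mm wide), under the 60 mm opening, for the medium ball. Axes as the grader's.
- pocket_large (a point): Centre of the floor of the third, lowest pocket (104 mm long, 90 mm wide), under the 78 mm opening, for the large ball. Axes as the grader's.
- trough_center (a point): Middle (64 mm above the underside) of the loose pale wooden trough holding the balls: 198 mm long (own x, to the open mouth), 94 wide, 128 high, 0.28-0.46 kg plus 0.23 kg of balls. Walls 8 mm: sides 52 high, back 66, mouth open. Its floor rises 5 degrees to the mouth: the balls stay in while it is level, roll out when tipped mouth-down past 6 to 8 degrees; a slow tip to 25-30 degrees empties it.
- trough_handle (a point): Centre of the trough's handle, a dark cross bar over the middle of the trough, 54 mm above and 4 mm behind trough_center: 22 mm thick along the trough's x (grasp it this way, from above), 20 mm high, 78 mm long across the trough between two uprights. The balls' tops lie 24 mm or more below the bar's underside. Axes as the trough's.
- trough_mouth (a point): Middle of the trough's pouring edge: front end of its floor, 99 mm ahead of trough_center and 40 mm below it (24 mm above the underside). The last 50 mm is an undercut spout: wood reaches only 8 mm below this edge. Axes as the trough's.
- ball_small_center (a point): Centre of the small ball: turned dark wood, 42 mm diameter, about 27 g. Starts in the middle of the trough.
- ball_medium_center (a point): Centre of the medium ball: 56 mm diameter, about 64 g. Starts nearest the mouth of the trough.
- ball_large_center (a point): Centre of the large ball: 72 mm diameter, about 137 g. Starts at the back of the trough.
- mat: Fixed cork mat, 260 mm (own x) by 150 mm, 3 mm thick, on which the trough starts lengthwise. Origin under its centre.
- release: Fixed desk-top camera release: black box 85 by 120 mm, 30 mm high, a 52 mm aluminium collar 3 mm high on it and a round grey push button 40 mm across in the middle. Origin on the bench under the button.
- shutter_top (a point): Centre of the button's top face, 49 mm above the bench when up. It moves straight down 6 mm against a light spring (1.5 to 3.5 N) to the halfway stop, then yields again only above about 9 N and goes another 6 mm (9 to 13 N) to its bottom stop.
- shutter_half (a joint): First stage of the button, m: 0 up, 0.006 at the halfway stop.
- shutter_full (a joint): Second stage of the button, m: 0 until it is pressed past the halfway stop, 0.006 fully down.
- jar_tall: Bystander: glass jar with a ball stopper, 76 mm across, 170 mm high. Origin under its centre.
- jar_low: Bystander: wider glass jar with a ball stopper, 84 mm across, 145 mm high. Origin under its centre.
- wax_tin: Bystander: flat round metal tin, 83 mm across, 34 mm high. Origin under its centre.
- mug: Bystander: white mug, 80 mm across, 90 mm high. Origin under its centre.
- brush: Bystander: brush lying on the bench.
- sanding_block: Bystander: cork sanding block, 112 by 67 mm, 26 mm high. Origin under its centre.
- cork_ring: Bystander: cork ring lying flat, 90 mm across, 18 mm high. Origin under its centre.
Things that resemble listed ones, but are neither listed nor needed, are in the scene too. Leave any orange look-alike of the part that bears ball_large_center alone. Of the things that look like the release, the largest one is meant.

How it is judged:
By the outcome, as a careful person would: the job done as asked, in the order asked, and still so for the second after the job is handed in, with the robot touching nothing.
It also fails if it takes over 72 s, if anything falls off the work surface, if the arm or the gripper's body presses on something with over 40 N, if the wrist force passes 120 N, or if a joint passes its speed limit or range.

## Robot

A 6-joint arm with a two-finger parallel gripper is mounted at the origin on the work surface. World frame = base frame: x ahead of the robot, y to its left, z up, the work surface at z = 0. Lengths are in m, angles in rad, forces in N, time in s.
With the tool pointing down it reaches from about 0.3 to 0.875 m from the base axis. Payload 6.4 kg.
Tool frame: the origin (TCP) lies midway between the tips of the shut fingers; the grasp point (between the pads) lies grasp_offset behind it (grasp_offset is the distance from the TCP to the grasp point, in m); z points along the fingers, y is the line along which they close (so a half turn about z gives the same grasp; the last joint's range is limited). The gripper opens to 85 mm and grips with 20 to 120 N. Pads are 22 mm wide; open, the fingers measure 114 mm over their backs; the gripper's body (76 mm by 85 mm) begins 54 mm behind the grasp point. The pads swing forward as they close: fully open they stand 13 mm farther back than shut.
Start: joints at [1.075, 0.181, 1.607, -0, 1.354, -0.206], TCP at [0.164, 0.551, 0.231] pointing down, gripper open.
Joint ranges: [-2.99, 2.99], [-0.89, 2.07], [0.3, 2.58], [-1.14, 4.28], [0, 2.63], [-3.12, 3.12]. Speed limits (rad/s): [2.57, 2.57, 3.01, 3.14, 3.14, 3.14].

## Interface

Orientations are given as a unit quaternion [x, y, z, w].
In Python, from station import move_to, line_to, set_joints, gripper_to, sleep, ik, state, grab_frame, IKError, sign_off, search_frame, place_of, grasp_offset gives the robot as it stands. Calls block until the motion is done:
- move_to(position, orientation): joint-space move of the TCP to a pose.
- line_to(position, orientation=None, speed=0.15): straight line of the TCP; orientation=None keeps the orientation; speed is the mean speed in m/s.
- set_joints(angles): joint-space move.
- gripper_to(opening): finger opening in m; the grip force is fixed at half the most; returns when the fingers have stopped.
- sleep(seconds).
- ik(position, orientation): joint angles nearest the present ones, or None.
- state(): the state.
- grab_frame(name): name is "scene" or "side" or "wrist"; returns a dict with "img" (400x640x3 uint8, blue, green, red), "depth" (400x640 float32, m along the optical axis (not along the pixel's ray), 0 where there is no reading), "K" (3x3 intrinsics, pixels), "eye" and "attitude" of the camera in the world; the wrist camera has in their place "T_tool_cam" (4x4, takes a point from camera to tool coordinates, whose origin is the TCP and whose axes are the flange's). Camera axes: x right, y up, looking along -z (the intrinsics and any distortion apply to the point x, -y, -z); pixel columns grow to the right and rows downward; lengths in m; the calibration is good to about 2 mm. A picture is of the moment at which its call begins: read the wrist's pose just before it.
A pose or a line that the arm cannot do raises IKError and nothing moves.
- sign_off(): hands the job in; it is judged then, once.
Trained networks look in a picture, given as the dict that the camera call returned (one of the last four; its "shot" number tells which), for a name from the list of things; names that differ only in an ending like _2 or _b are one class to them, and where a whole thing is asked for, a point or a joint stands for the part that bears it (a point fixed in the world has none). Each returns a list of dicts, best first, with "conf" (0 to 1); they miss things now and then, are a little off and sometimes report something else, mostly with a low value. They report only what shows in the picture. A call takes as long as a camera call. They do not tell look-alikes from the thing itself.
- search_frame(picture, target): "bbox" ([left, top, width, height] in pixels, round what is visible of it).
- place_of(picture, target): "centre" ([column, row] in pixels: a listed point, or the origin of a listed thing).
The state is a dict: "time_s": time; "joint_pos": joint angles; "joint_velocities": joint speeds; "joint_efforts": joint torques, N m; "tcp_pos": TCP position; "eef_rot": TCP orientation; "contact_force": force on the tool from outside, world axes, zero at the start; "moment": the same for the moment, N m; "gripper_width": finger opening in m; "grip_force": force on a finger pad.
Only numpy, scipy, OpenCV 4.12 (cv2) and the standard library are available. Lean on these libraries where they do the work, as an engineer would, in place of code of your own. Each camera call takes 0.05 s, during which the arm holds its last target. There are 200 camera calls.

## Working session

There is one attempt and no reset: what is moved stays moved. The work goes in short steps, each a Python script; the robot and the scene stay as the last script left them, time stands still between calls to the robot, and variables do not carry over. Pictures are saved under pics/ and viewed, at most 10 in all, crops included, and the job is handed in when it is done.

```bash
ls; mkdir -p pics; cat > h.py <<'E'
import numpy as np, cv2
from scipy.spatial.transform import Rotation as R
from station import *
def campose(f):
    if 'eye' in f:
        a=np.array(f['attitude'],float)
        Rm=a if a.shape==(3,3) else R.from_quat(a).as_matrix()
        return Rm,np.array(f['eye'])
    s=f['st']; T=np.eye(4);T[:3,:3]=R.from_quat(s['eef_rot']).as_matrix();T[:3,3]=s['tcp_pos']
    M=T@np.array(f['T_tool_cam']); return M[:3,:3],M[:3,3]
def grab(n):
    s=state(); f=grab_frame(n); f['st']=s; return f
def ray(f,px):
    K=np.array(f['K']); d=np.array([(px[0]-K[0,2])/K[0,0],-(px[1]-K[1,2])/K[1,1],-1.]); Rm,e=campose(f); return e,Rm@d
def atz(f,px,z):
    e,d=ray(f,px); return e+d*(z-e[2])/d[2]
def cloud(f):
    K=np.array(f['K']); D=f['depth']; v,u=np.mgrid[:D.shape[0],:D.shape[1]]
    P=np.stack([(u-K[0,2])/K[0,0]*D,-(v-K[1,2])/K[1,1]*D,-D],-1); Rm,e=campose(f)
    return P@Rm.T+e
E
python3 - <<'E'
from h import *
names="grader hopper pocket_small pocket_medium pocket_large trough_center trough_handle trough_mouth ball_small_center ball_medium_center ball_large_center mat release shutter_top jar_tall jar_low wax_tin mug brush sanding_block cork_ring".split()
for n in ("scene","side"):
    f=grab(n); cv2.imwrite(f'pics/{n}.png',f['img']); C=cloud(f)
    print(n,{k:(np.round(v,3).tolist() if not isinstance(v,(int,str,dict)) else v) for k,v in f.items() if k in('K','eye','attitude','shot','dist')}, list(f.keys()))
    for t in names:
        o=[]
        for r in place_of(f,t)[:3]:
            c=r['centre']; u,v=int(c[0]),int(c[1]); p=C[min(max(v,0),399),min(max(u,0),639)]
            o.append((np.round(c).astype(int).tolist(),round(r['conf'],2),np.round(p,3).tolist()))
        print(t,o)
print(state()['time_s'],grasp_offset)
E
```

```text
pics
scene {'K': [[430.093, 0.0, 322.424], [0.0, 430.093, 200.545], [0.0, 0.0, 1.0]], 'eye': [0.8, 0.628, 1.301], 'attitude': [0.062, 0.249, 0.944, 0.209], 'shot': 1} ['img', 'depth', 'K', 'eye', 'attitude', 'shot', 'st']
grader [([277, 225], 0.68, [0.652, -0.02, 0.0])]
hopper [([358, 206], 0.65, [0.379, 0.05, 0.033]), ([272, 201], 0.56, [0.647, -0.033, 0.14])]
pocket_small [([287, 245], 0.9, [0.657, 0.088, 0.054]), ([311, 116], 0.75, [0.382, -0.335, 0.085]), ([352, 204], 0.72, [0.395, 0.03, 0.028])]
pocket_medium [([300, 280], 0.69, [0.661, 0.206, 0.036])]
pocket_large [([314, 307], 0.85, [0.656, 0.292, 0.019])]
trough_center [([298, 122], 0.77, [0.413, -0.38, 0.024]), ([275, 227], 0.68, [0.672, 0.047, 0.118]), ([355, 208], 0.67, [0.388, 0.046, 0.028])]
trough_handle [([297, 111], 0.89, [0.429, -0.343, 0.131])]
trough_mouth [([279, 141], 0.61, [0.515, -0.321, 0.025])]
ball_small_center [([297, 126], 0.5, [0.435, -0.336, 0.06])]
ball_medium_center [([285, 130], 0.58, [0.49, -0.327, 0.069]), ([356, 235], 0.53, [0.442, 0.147, 0.05])]
ball_large_center [([338, 158], 0.85, [0.363, -0.139
[... 2526 characters left out ...]
, [0.428, 0.402, 0.026])]
jar_low [([457, 303], 0.77, [0.583, -0.48, 0.07]), ([332, 152], 0.54, [0.603, 0.115, 0.144]), ([363, 307], 0.38, [0.364, -0.356, 0.086])]
wax_tin [([294, 223], 0.68, [0.379, 0.008, 0.035]), ([417, 213], 0.21, [0.761, -0.168, 0.001])]
mug [([447, 252], 0.94, [0.69, -0.35, 0.05]), ([362, 309], 0.53, [0.359, -0.354, 0.085])]
brush [([228, 179], 0.71, [0.297, 0.327, 0.014]), ([440, 344], 0.51, [0.488, -0.528, 0.027])]
sanding_block [([444, 341], 0.65, [0.502, -0.528, 0.027]), ([375, 300], 0.58, [0.415, -0.345, 0.054]), ([420, 213], 0.53, [0.766, -0.177, 0.001])]
cork_ring [([420, 214], 0.86, [0.763, -0.175, 0.002]), ([376, 284], 0.68, [0.416, -0.339, 0.128])]
2.2 0.0187
```

View pics/scene.png

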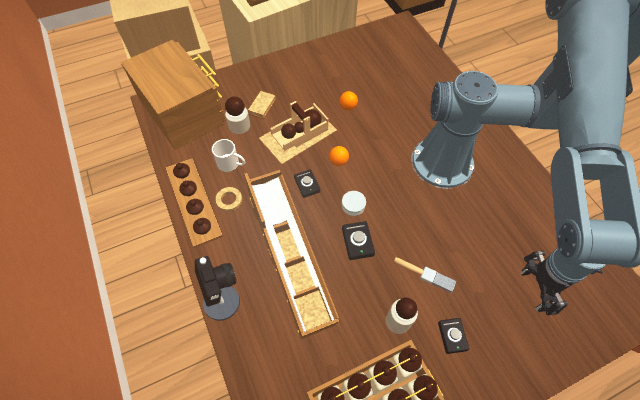

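View pics/side.png

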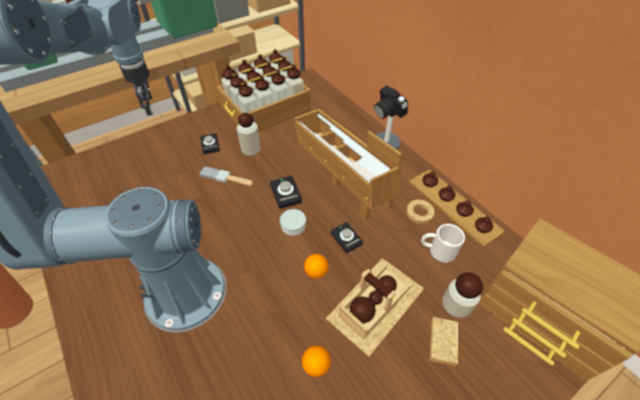

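Scene view: the trough is at (297,130). The grader runs from hopper (270,195) to foot (315,310). The release candidates are at (357,239), (450,339) and (307,182), and the oranges at (338,156) and (348,100) are look-alikes. Next I'll measure box sizes and poses, and check reach.

```bash
cat >> h.py <<'E'
def ori(psi,tilt=0,flip=False):
    s=-1 if flip else 1
    y=s*np.array([np.cos(psi),np.sin(psi),0]); z=np.array([0,0,-1.]); M=np.c_[np.cross(y,z),y,z]
    ax=np.array([-np.sin(psi),np.cos(psi),0])
    return (R.from_rotvec(ax*tilt)*R.from_matrix(M)).as_quat()
def rect(P):
    (c,s,a)=cv2.minAreaRect(P[:,:2].astype(np.float32)*1000); b=cv2.boxPoints((c,s,a))
    return np.round(c,1),np.round(s,1),round(a,1)
def near(C,c,r,z0,z1):
    P=C.reshape(-1,3); return P[(np.hypot(P[:,0]-c[0],P[:,1]-c[1])<r)&(P[:,2]>z0)&(P[:,2]<z1)]
E
python3 - <<'E'
from h import *
st=state(); print(R.from_quat(st['eef_rot']).as_matrix().round(2).tolist())
tiles=[]
for n in ("scene","side"):
    f=grab(n); C=cloud(f)
    print(n)
    for nm,c,r,z0,z1 in [('rel A',(.437,.155),.1,.022,.06),('rel B',(.325,.54),.1,.022,.06),('rel C',(.492,-.117),.09,.022,.06),('handle',(.425,-.338),.07,.12,.15),('mat',(.43,-.335),.17,-.001,.008),('graderTop',(.65,.14),.3,.09,.3),('grader>.2',(.65,.0),.3,.2,.3)]:
        P=near(C,c,r,z0,z1); print(nm,len(P),rect(P) if len(P)>5 else '', P[:,2].max().round(3) if len(P) else '')
    if n=='scene':
        for (u,v) in [(357,239),(450,339),(307,182)]:
            tiles.append(cv2.resize(f['img'][max(v-30,0):v+30,u-30:u+30],(260,260),interpolation=cv2.INTER_CUBIC))
cv2.imwrite('pics/rel.png',np.hstack(tiles))
for flip in (0,1):
    for p,ps,t in [((.425,-.338,.1),.2,0),((.425,-.338,.25),.2,0),((.55,-.03,.33),0,0),((.55,-.03,.30),0,.5),((.437,.15,.1),0,0)]:
        j=ik(p,ori(ps,t,flip)); print(flip,p,None if j is None else np.round(j,2))
E
```

```text
[[-0.96, 0.29, 0.0], [0.29, 0.96, 0.0], [-0.0, 0.0, -1.0]]
scene
rel A 873 (array([428.5, 136.3]), array([158.5,  85.9]), 75.3) 0.054
rel B 486 (array([319.2, 542.6]), array([91.7, 64.2]), 71.7) 0.046
rel C 261 (array([ 495. , -116.6]), array([91.5, 64. ]), 87.6) 0.044
handle 159 (array([ 420.1, -338. ]), array([27.7, 96.3]), 9.8) 0.136
mat 2036 (array([ 431.2, -338.5]), array([337.4, 328.7]), 32.4) 0.008
graderTop 5637 (array([765.1, 132.9]), array([484.7, 328.3]), 86.9) 0.252
grader>.2 925 (array([780.4,  59.2]), array([327.1, 113.9]), 42.9) 0.252
side
rel A 644 (array([431.1, 135.6]), array([157.3,  85.5]), 75.4) 0.055
rel B 203 (array([321.5, 540.3]), array([94.2, 64.2]), 73.3) 0.045
rel C 413 (array([ 494.5, -120.4]), array([92.9, 65. ]), 88.9) 0.043
handle 357 (array([ 422. , -340.2]), array([26.3, 99.3]), 11.0) 0.136
mat 6512 (array([ 429.9, -334.9]), array([337.3, 338.2]), 38.1) 0.008
graderTop 4915 (array([763.7, 127.3]), array([496.6, 323.3]), 86.8) 0.25
grader>.2 880 (array([780.9,  53.5]), array([332.6, 115.3]), 42.9) 0.25
0 (0.425, -0.338, 0.1) [-0.89  0.27  1.79 -0.    1.08 -1.09]
0 (0.425, -0.338, 0.25) [-0.89  0.09  1.67 -0.    1.38 -1.09]
0 (0.55, -0.03, 0.33) [-0.27  0.06  1.54 -0.    1.54 -0.27]
0 (0.55, -0.03, 0.3) [-0.21  0.44  1.21 -0.11  1.97 -0.23]
0 (0.437, 0.15, 0.1) [ 0.07  0.1   1.99 -0.    1.05  0.07]
1 (0.425, -0.338, 0.1) [-0.89  0.27  1.79 -0.    1.08  2.05]
1 (0.425, -0.338, 0.25) [-0.89  0.09  1.67 -0.    1.38  2.05]
1 (0.55, -0.03, 0.33) [-0.27  0.06  1.54 -0.    1.54  2.87]
1 (0.55, -0.03, 0.3) [-0.21  0.44  1.21 -0.11  1.97  2.91]
1 (0.437, 0.15, 0.1) [ 0.07  0.1   1.99 -0.    1.05 -3.07]
```

View pics/rel.png

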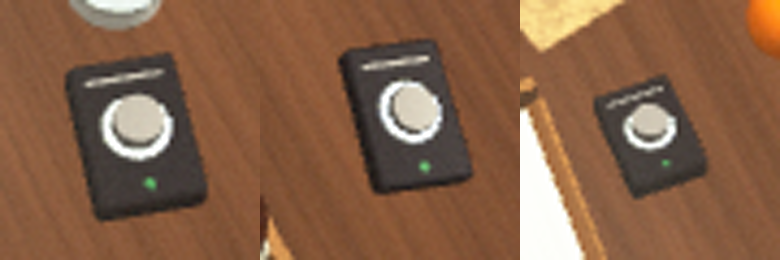

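The crop confirms it: the release at (357,239) is the largest, with a box about 86 mm wide against 64 mm for the other two. Now I'll take close wrist views on the way to the trough.

```bash
python3 - <<'E'
from h import *
import pickle
pts=[('w1',(.50,.10,.42),"hopper pocket_small pocket_medium pocket_large shutter_top release grader"),('w2',(.45,-.26,.42),"hopper trough_center trough_handle trough_mouth ball_small_center ball_medium_center ball_large_center mat")]
for nm,p,ns in pts:
    move_to(p,ori(0)); f=grab('wrist'); cv2.imwrite(f'pics/{nm}.png',f['img']); pickle.dump(f,open(nm+'.pkl','wb')); C=cloud(f)
    if nm=='w1': print(np.round(f['T_tool_cam'],3).tolist(),np.round(f['K'],1).tolist())
    for t in ns.split():
        print(t,[(np.round(r['centre']).astype(int).tolist(),round(r['conf'],2),np.round(C[min(max(int(r['centre'][1]),0),399),min(max(int(r['centre'][0]),0),639)],3).tolist()) for r in place_of(f,t)[:3]])
print(state()['time_s'])
a,b=[cv2.imread(f'pics/{n}.png') for n in('w1','w2')]
cv2.imwrite('pics/w12.png',cv2.resize(np.vstack([a,b]),(480,600)))
E
```

```text
[[-0.0, 0.948, 0.318, 0.082], [1.0, 0.001, -0.001, -0.0], [-0.001, 0.318, -0.948, -0.143], [0.0, 0.0, 0.0, 1.0]] [[292.7, 0.0, 320.1], [0.0, 292.7, 199.0], [0.0, 0.0, 1.0]]
hopper [([416, 237], 0.76, [0.653, -0.023, 0.139])]
pocket_small [([410, 154], 0.95, [0.632, 0.108, 0.129])]
pocket_medium [([420, 90], 0.73, [0.667, 0.2, 0.035])]
pocket_large [([428, 21], 0.83, [0.676, 0.306, 0.018]), ([410, 325], 0.52, [0.702, -0.291, 0.029])]
shutter_top [([281, 119], 0.62, [0.433, 0.155, 0.049]), ([320, 255], 0.46, [0.498, -0.113, 0.038])]
release [([286, 117], 0.79, [0.442, 0.157, 0.05]), ([320, 249], 0.56, [0.5, -0.103, 0.027])]
grader [([394, 207], 0.88, [0.611, 0.033, 0.148])]
hopper []
trough_center [([304, 198], 0.7, [0.424, -0.32, 0.132])]
trough_handle [([303, 207], 0.82, [0.422, -0.335, 0.131])]
trough_mouth [([359, 183], 0.62, [0.524, -0.325, 0.029])]
ball_small_center [([304, 193], 0.67, [0.424, -0.312, 0.131])]
ball_medium_center [([334, 194], 0.72, [0.473, -0.33, 0.079])]
ball_large_center [([276, 198], 0.78, [0.375, -0.337, 0.083]), ([188, 214], 0.71, [0.21, -0.373, 0.066]), ([261, 89], 0.71, [0.358, -0.16, 0.073])]
mat []
6.6333
```

View pics/w12.png

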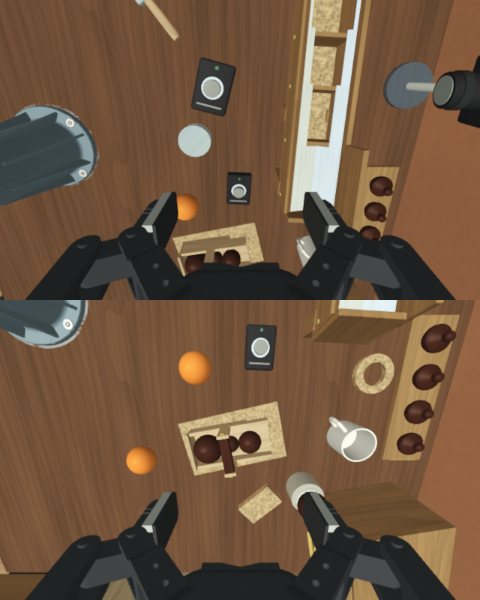

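The wrist views show the trough with its mouth toward +x, at about (355,185) in w2. The grader lane runs nearly along +y with the low wall facing the robot. Now I'll fit exact poses from the depth clouds.

```bash
python3 - <<'E'
from h import *
import pickle
w1,w2=[pickle.load(open(n+'.pkl','rb')) for n in('w1','w2')]
C1,C2=cloud(w1),cloud(w2)
P=near(C2,(.424,-.337),.075,.122,.145); print('handle',len(P),rect(P),np.median(P[:,2]).round(4))
hp=P
P=near(C2,(.43,-.335),.125,.012,.145); print('trough all',len(P),rect(P))
for z0,z1 in [(.045,.063),(.06,.09)]:
    P=near(C2,(.43,-.335),.13,z0,z1); print('walls',z0,rect(P))
# mat by colour: cork bright yellowish at z<0.01
hsv=cv2.cvtColor(w2['img'],cv2.COLOR_BGR2HSV)
m=(hsv[...,2]>130)&(C2[...,2]<.012)&(np.hypot(C2[...,0]-.43,C2[...,1]+.335)<.17)
P=C2[m]; print('mat',m.sum(),rect(P),np.median(P[:,2]))
# grader
Q=C1.reshape(-1,3); Q=Q[(Q[:,0]>.56)&(Q[:,0]<.73)&(Q[:,1]>-.2)&(Q[:,1]<.42)&(Q[:,2]>.03)&(Q[:,2]<.26)]
Q=Q[~((Q[:,1]<-.13)&(Q[:,2]<.12))]
print('grader',len(Q),rect(Q))
for y in np.arange(-.1,.40,.03):
    S=Q[abs(Q[:,1]-y)<.004]; S=S[np.argsort(S[:,0])]
    T=S[S[:,2]>.06]
    print(round(y,2),' near edge x',S[:5,0].mean().round(4) if len(S) else '', 'z',S[:5,2].mean().round(3) if len(S) else '',[f'{a:.3f}:{b:.3f}' for a,_,b in S[::max(1,len(S)//12)]])
S=near(C1,(.437,.158),.03,.046,.056); print('button',len(S),rect(S),S.mean(0).round(4))
S=near(C1,(.437,.158),.08,.024,.056); print('box',rect(S))
E
```

```text
handle 853 (array([ 422.6, -339.3]), array([25.5, 99.6]), 10.0) 0.1311
trough all 6155 (array([ 426.4, -338.6]), array([197.8,  99.6]), 10.0)
walls 0.045 (array([ 426.8, -339. ]), array([197.2,  94.8]), 10.0)
walls 0.06 (array([ 414.5, -340.2]), array([173.9,  93. ]), 10.4)
mat 3887 (array([ 431.5, -348.3]), array([257.5, 300.1]), 79.3) 0.0034362214407208658
grader 26738 (array([659.2, 111.3]), array([446.8, 114.8]), 86.9)
-0.1  near edge x 0.5943 z 0.119 ['0.594:0.119', '0.594:0.126', '0.595:0.152', '0.595:0.152', '0.595:0.134', '0.595:0.094', '0.595:0.104', '0.595:0.094', '0.595:0.092', '0.595:0.093', '0.595:0.123', '0.595:0.133', '0.595:0.080', '0.595:0.173']
-0.07  near edge x 0.5925 z 0.17 ['0.592:0.171', '0.595:0.071', '0.596:0.086', '0.600:0.170', '0.615:0.160', '0.629:0.155', '0.691:0.160', '0.696:0.239', '0.696:0.229', '0.696:0.221', '0.697:0.191', '0.697:0.212', '0.704:0.243']
-0.04  near edge x 0.5944 z 0.165 ['0.594:0.166', '0.598:0.065', '0.608:0.159', '0.626:0.151', '0.643:0.146', '0.659:0.145', '0.674:0.149', '0.686:0.152', '0.697:0.166', '0.698:0.219', '0.698:0.158', 
[... 2238 characters left out ...]
090', '0.705:0.108', '0.714:0.108', '0.715:0.127']
0.29  near edge x 0.6122 z 0.113 ['0.612:0.113', '0.616:0.094', '0.616:0.058', '0.617:0.116', '0.626:0.107', '0.711:0.102', '0.716:0.110', '0.716:0.107', '0.716:0.076', '0.717:0.056', '0.717:0.053', '0.719:0.123', '0.725:0.123']
0.32  near edge x 0.6175 z 0.064 ['0.617:0.056', '0.618:0.061', '0.618:0.077', '0.618:0.058', '0.618:0.045', '0.717:0.059', '0.718:0.079', '0.718:0.059', '0.718:0.054', '0.718:0.070', '0.718:0.047', '0.718:0.053', '0.719:0.067']
0.35  near edge x  z  []
0.38  near edge x  z  []
button 435 (array([435.1, 153.8]), array([37.9, 37.5]), 89.4) [0.4356 0.1547 0.0493]
box (array([435.3, 154.4]), array([120. ,  84.9]), 75.5)
```

```bash
cat >> h.py <<'E'
def tcp_from_handle(h,psi,t=0):
    q=ori(psi,t); return np.array(h)+grasp_offset*R.from_quat(q).as_matrix()[:,2], q
def tcp_from_mouth(m,psi,t=0):
    B=R.from_rotvec(np.array([-np.sin(psi),np.cos(psi),0])*t)*R.from_euler('z',psi)
    return tcp_from_handle(np.array(m)-B.apply([.103,0,-.094]),psi,t)
H0=np.array([.4226,-.3391,.121]); PSI0=np.deg2rad(10.)
PSIG=np.deg2rad(-3.05); GY=R.from_euler('z',PSIG).apply([0,1,0]); GX=R.from_euler('z',PSIG).apply([1,0,0]); HOP=np.array([.652,-.022,.139])
E
python3 - <<'E'
from h import *
f=grab('scene'); P=cloud(f).reshape(-1,3); q=P-HOP; x=q@GX; y=q@GY
m=(abs(x)<.048)&(P[:,2]>.05)&(P[:,2]<.2)&(y>-.2)&(y<.5); print('own y extent z>.05',np.percentile(y[m],[0,.5,99.5,100]).round(3))
for xx in (-.05,.05):
    k=(abs(x-xx)<.006)&(P[:,2]>.09)&(P[:,2]<.27)&(y>-.2)&(y<.5); print(xx,np.percentile(y[k],[0,1,99,100]).round(3))
p,q=tcp_from_handle(H0,PSI0)
move_to(p+[0,0,.1],q); gripper_to(.085)
line_to(p,q,speed=.1)
s=state(); print('at',np.round(s['tcp_pos'],4),np.round(s['contact_force'],1))
gripper_to(.0); s=state(); print('w',s['gripper_width'],s['grip_force'],np.round(s['contact_force'],1))
line_to(p+[0,0,.04],q,speed=.06); s=state(); print('lift',s['gripper_width'],np.round(s['contact_force'],1),np.round(s['moment'],2),s['time_s'])
f=grab('wrist'); g=grab('side'); cv2.imwrite('pics/lift.png',np.hstack([cv2.resize(f['img'],(400,250)),cv2.resize(g['img'][200:380,240:528],(400,250))]))
# feasibility of pour
for t in np.deg2rad([0,8,20,30]):
    pp,qq=tcp_from_mouth(HOP-.039*GX+.004*GY+[0,0,.047],PSIG,t); j=ik(pp,qq); print(pp.round(3),None if j is None else np.round(j,2))
E
```

```text
own y extent z>.05 [-0.078 -0.073  0.402  0.403]
-0.05 [-0.074 -0.069  0.399  0.402]
0.05 [-0.082 -0.066  0.398  0.402]
at [ 0.423  -0.3396  0.103 ] [0.7 0.2 0. ]
w 0.021180312572411295 60.37404119968414 [-4.4  0.3  3.5]
lift 0.021172590009113267 [-0.1  0.7 -7. ] [ 0.01 -0.08 -0.03] 10.3917
[ 0.51  -0.01   0.261] [-0.25  0.01  1.73 -0.    1.4  -0.2 ]
[ 0.522 -0.011  0.275] [-0.23  0.13  1.58 -0.02  1.57 -0.18]
[ 0.542 -0.012  0.292] [-0.21  0.32  1.35 -0.05  1.81 -0.16]
[ 0.562 -0.013  0.303] [-0.19  0.49  1.16 -0.08  2.02 -0.16]
```

View pics/lift.png

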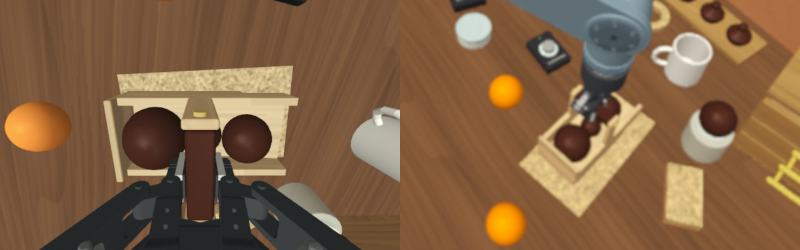

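Grasp holds (width 21 mm, about 0.7 kg lifted), and the grader's ends match the hopper fix. Now I'll carry and tip.

```bash
python3 - <<'E'
from h import *
M=HOP-.039*GX+.004*GY+[0,0,.047]
p,q=tcp_from_handle(H0+[0,0,.20],PSI0); line_to(p,q,speed=.12)
p,q=tcp_from_mouth(M+[0,0,.04]-.06*GX,PSIG); line_to(p,q,speed=.13)
p,q=tcp_from_mouth(M+[0,0,.04],PSIG); line_to(p,q,speed=.08)
p,q=tcp_from_mouth(M,PSIG); line_to(p,q,speed=.06)
def fz(): s=state(); return round(s['time_s'],2),np.round(s['contact_force'],1).tolist()
print(fz())
f=grab('scene'); a=f['img'][150:350,200:400]
for d in (2,4,5,6,7,8,9,10):
    p,q=tcp_from_mouth(M,PSIG,np.deg2rad(d)); line_to(p,q,speed=.008 if d>4 else .015)
    print(d,fz())
sleep(1.2); print(fz())
f=grab('scene'); b=f['img'][150:350,200:400]
cv2.imwrite('pics/tip10.png',cv2.resize(np.hstack([a,b]),(800,400)))
E
```

```text
(16.4, [0.8, -0.7, -7.0])
2 (16.9, [-0.7, 0.8, -7.1])
4 (17.35, [1.2, 0.5, -7.0])
5 (17.77, [-0.6, 0.2, -6.6])
6 (18.2, [0.9, -0.2, -6.9])
7 (18.62, [-0.4, -1.2, -6.5])
8 (19.05, [0.4, -0.5, -6.4])
9 (19.48, [0.0, 0.5, -4.7])
10 (19.9, [-0.4, 0.0, -5.3])
(21.1, [-0.6, -0.6, -4.2])
```

View pics/tip10.png

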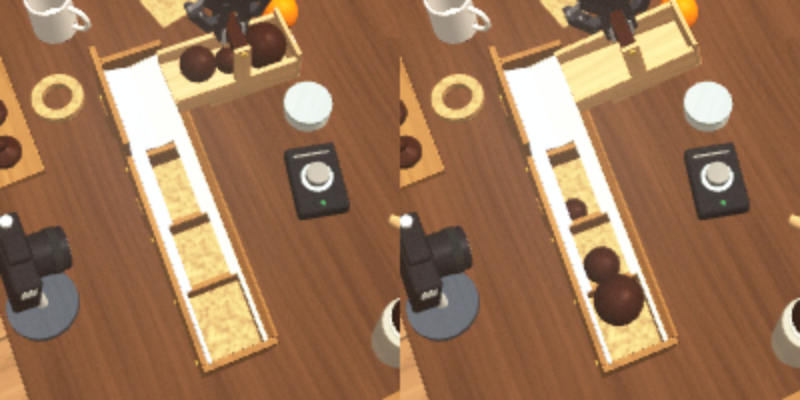

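At 10° all three balls had left: small is in pocket 1, medium in pocket 2, and large is arriving at pocket 3. Now I'll put the trough back.

```bash
python3 - <<'E'
from h import *
M=HOP-.039*GX+.004*GY+[0,0,.047]
p,q=tcp_from_mouth(M+[0,0,.01],PSIG); line_to(p,q,speed=.03)
p,q=tcp_from_mouth(M+[0,0,.04],PSIG); line_to(p,q,speed=.1)
p,q=tcp_from_mouth(M+[0,0,.045]-.06*GX,PSIG); line_to(p,q,speed=.15)
f=grab('scene'); a=f['img'][150:350,200:400]
p,q=tcp_from_handle(H0+[0,0,.20],PSI0); line_to(p,q,speed=.2)
p,q=tcp_from_handle(H0+[0,0,.02],PSI0); line_to(p,q,speed=.12)
for dz in np.arange(.004,-.0031,-.001):
    p,q=tcp_from_handle(H0+[0,0,dz],PSI0); line_to(p,q,speed=.02); s=state(); fz=s['contact_force'][2]
    print(round(dz,4),round(fz,1),np.round(s['tcp_pos'],4))
    if fz>1: break
gripper_to(.085); s=state(); print(s['gripper_width'],np.round(s['contact_force'],1))
line_to(np.array(s['tcp_pos'])+[0,0,.12],q,speed=.15)
f=grab('wrist'); g=grab('scene'); C=cloud(f)
P=near(C,(.4266,-.3388),.13,.045,.063); print('walls',rect(P)); P=near(C,H0,.075,.122,.145); print('handle',rect(P),np.median(P[:,2]))
cv2.imwrite('pics/back.png',np.hstack([cv2.resize(a,(400,400)),cv2.resize(g['img'][80:230,240:390],(400,400))])); print(state()['time_s'])
E
```

```text
0.004 -4.1 [ 0.4227 -0.3392  0.1064]
0.003 -3.5 [ 0.4226 -0.3391  0.1053]
0.002 -4.3 [ 0.4226 -0.339   0.1042]
0.001 -4.2 [ 0.4225 -0.339   0.1032]
0.0 -2.0 [ 0.4227 -0.3393  0.1025]
-0.001 6.4 [ 0.4226 -0.3394  0.1025]
0.08469667279058708 [ 0.2 -0.9  0.1]
walls (array([ 427.9, -338.6]), array([195.2,  94.2]), 10.0)
handle (array([ 422.4, -339.5]), array([ 25.3, 100.3]), 9.6) 0.13107774234246594
30.2417
```

View pics/back.png

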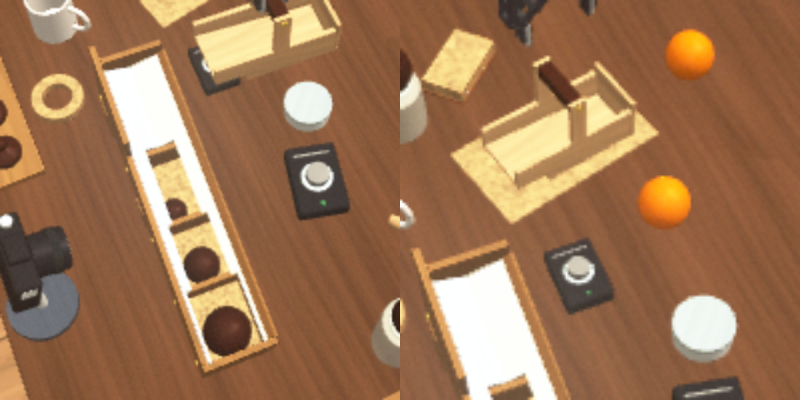

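All three balls are in their own pockets, and the trough is back flat on the mat. Now the shutter.

```bash
python3 - <<'E'
from h import *
B=np.array([.4353,.1545]); q=ori(PSIG)
gripper_to(0)
move_to([*B,.14],q)
line_to([*B,.055],q,speed=.08)
def st(n): s=state(); print(n,round(s['time_s'],2),np.round(s['tcp_pos'],4),round(s['contact_force'][2],1)); return s['contact_force'][2]
st('pre'); z=.052
while z>.041:
    line_to([*B,z],q,speed=.02); F=st(round(z,4))
    if F>4.8: break
    z-=.001 if z>.0455 else .0004
t0=state()['time_s']
for _ in range(4): sleep(.27); st('hold')
zz=.039
while zz>.032:
    line_to([*B,zz],q,speed=.03); F=st(round(zz,4))
    if F>17: break
    zz-=.001
sleep(.2); st('full')
line_to([*B,.07],q,speed=.06); line_to([*B,.16],q,speed=.15); st('end')
f=grab('scene'); g=grab('wrist')
cv2.imwrite('pics/end.png',np.hstack([f['img'][60:360,180:480],cv2.resize(g['img'],(480,300))]))
E
```

```text
pre 34.03 [0.4358 0.1546 0.0555] 0.3
0.052 34.33 [0.4353 0.1545 0.0521] 0.5
0.051 34.58 [0.4353 0.1545 0.051 ] -0.5
0.05 34.83 [0.4352 0.1545 0.0499] 0.6
0.049 35.08 [0.4355 0.1545 0.0491] 1.0
0.048 35.33 [0.4355 0.1545 0.0481] 1.8
0.047 35.58 [0.4355 0.1545 0.0471] 1.9
0.046 35.83 [0.4355 0.1545 0.0461] 2.4
0.045 36.08 [0.4354 0.1545 0.045 ] 1.0
0.0446 36.33 [0.4354 0.1545 0.0446] 3.4
0.0442 36.58 [0.4354 0.1545 0.0443] 3.5
0.0438 36.83 [0.4354 0.1545 0.0438] 3.5
0.0434 37.08 [0.4354 0.1545 0.0434] 2.3
0.043 37.33 [0.4354 0.1545 0.0431] 3.4
0.0426 37.58 [0.4355 0.1545 0.043 ] 8.6
hold 37.85 [0.4355 0.1545 0.043 ] 7.9
hold 38.12 [0.4355 0.1545 0.043 ] 7.9
hold 38.38 [0.4355 0.1545 0.043 ] 7.1
hold 38.65 [0.4355 0.1545 0.043 ] 7.8
0.039 38.92 [0.4355 0.1545 0.0395] 11.0
0.038 39.17 [0.4355 0.1545 0.0386] 11.5
0.037 39.42 [0.4355 0.1545 0.0377] 12.2
0.036 39.67 [0.4356 0.1545 0.0369] 13.4
0.035 39.92 [0.4357 0.1545 0.0366] 24.0
full 40.12 [0.4357 0.1545 0.0367] 23.7
end 41.6 [0.4346 0.1544 0.1591] -0.8
```

View pics/end.png

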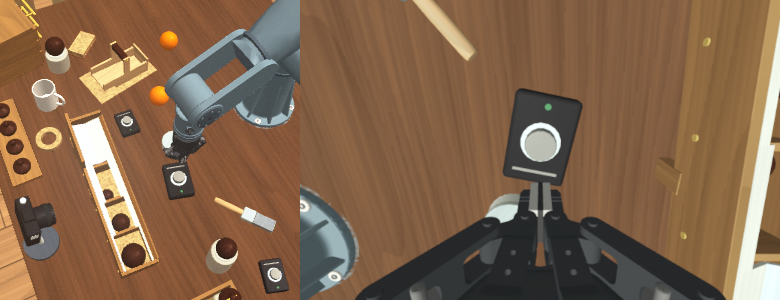

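The final picture shows the button back up, the balls in their pockets, the trough on its mat and everything else where it stood. The button reached its half stop at 43 mm, was held there for about 1.1 s, and then bottomed at 37 mm.

```bash
python3 -c "
from station import *
print(sign_off())"
```

```text
the job is handed in; nothing more can be done
None
```

The job is done and handed in at about 42 s: each ball is in its own pocket, the empty trough is back on its mat, and the release was held at half-press for about a second, pressed fully and let go.

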